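# Load two bread rolls into the check cradle and rock the switch to green

### The arm

A 6-joint arm with a two-finger parallel gripper is mounted at the origin on the work surface. World frame = base frame: x ahead of the robot, y to its left, z up, the work surface at z = 0. Lengths are in m, angles in rad, forces in N, time in s.
With the tool pointing down it reaches from about 0.375 to 0.9 m from the base axis. Payload 3.1 kg.
Tool frame: the origin (TCP) lies between the finger pads; the fingertips stand 22 mm ahead of it and the grasp point (between the pads) lies 3 mm ahead of it; z points along the fingers, y is the line along which they close (so a half turn about z gives the same grasp; the last joint's range is limited). The gripper opens to 87 mm and grips with 3 to 60 N. Pads are 19 mm wide; open, the fingers measure 117 mm over their backs; the gripper's body (75 mm by 190 mm) begins 51 mm behind the grasp point.
Start: joints at [0.939, 0.527, 1.433, -0, 1.181, -0.178], TCP at [0.274, 0.562, 0.224] pointing down, gripper open.
Joint ranges: [-3.08, 3.08], [-0.75, 2.2], [0.22, 2.44], [-1.43, 4.57], [0, 2.65], [-2.85, 2.85]. Speed limits (rad/s): [2.79, 2.79, 3.14, 3.14, 3.14, 3.14].

### API

Orientations are given as a unit quaternion [x, y, z, w].
In Python, from rig import robot gives the robot as it stands.
- The arm moves only by the tool move_arm, never from a script. Its argument "series" is text: rows parted by semicolons, each of 6 numbers parted by spaces: the shift along the tool's x, y, z in mm, then the turn, a rotation vector about the tool's x, y, z in degrees. In form: dx dy dz ax ay az; .... A call has 1 to 8 rows; each row is the pose to reach, as a shift and turn from the pose commanded when the call began, along the tool's axes at that moment; what a row does not reach only later rows make up. A row lasts 1/12 s, in which the tool goes at most 41.7 mm and 7.16 degrees, less where a joint would pass 70% of its speed; a pose out of reach is approached as far as the arm can. A call with a gripper value outside its range is refused whole. "jaw" is the opening, from 0 (shut) to 1 (fully open), set as the call begins (left out, the last holds). The fingers move at their own pace and stop on an object; "newtons" is the grip in N (left out, the last holds). Time passes only in rows, so rows that repeat a pose let the fingers close. It gives the time, the measured TCP pose, the force, the opening and the grip force at its end, in the units of the state.
- robot.get_obs(): the state, without advancing time (a new reading comes with each control period).
- robot.camera(name): name is "scene" or "top" or "wrist"; returns a dict with "img" (480x640x3 uint8, red, green, blue), "mtx" (3x3 intrinsics, pixels), "world_to_cam" (4x4, takes a point from world to camera coordinates). Camera axes: x right, y down, z forward; pixel columns grow to the right and rows downward; lengths in m; the calibration is good to about 2 mm. A picture is of the moment at which its call begins. There is no depth.
- robot.hand_in(): hands the job in; it is judged then, once.
Trained networks look in a picture, given as the dict that the camera call returned (one of the last four; its "shot" number tells which), for a name from the list of things; names that differ only in an ending like _2 or _b are one class to them, and where a whole thing is asked for, a point or a joint stands for the part that bears it (a point fixed in the world has none). Each returns a list of dicts, best first, with "p" (0 to 1); they miss things now and then, are a little off and sometimes report something else, mostly with a low value. They report only what shows in the picture. A call takes as long as a camera call.
- robot.search_frame(picture, thing): "xyz" ([x, y, z] in m, in world coordinates, good to about 4 mm: the middle of the surface that is visible of it).
- robot.tip_of(picture, thing): "xyz" ([x, y, z] in m, in world coordinates, good to about 4 mm: a listed point, or the origin of a listed thing).
The state is a dict: "time": time; "q": joint angles; "joint_velocities": joint speeds; "joint_torque": joint torques, N m; "position": TCP position; "tool_rot": TCP orientation; "ft_force": force on the tool from outside, world axes, zero at the start; "moment": the same for the moment, N m; "grip_width": finger opening in m; "grip_force": force on a finger pad.
Only numpy, scipy, OpenCV 4.12 (cv2) and the standard library are available. Lean on these libraries where they do the work, as an engineer would, in place of code of your own. Each camera call takes 0.05 s, during which the arm holds its last target. There are 200 camera calls.

### The job

Pick the two loose bread rolls off the sheet tray and set each down, without dropping it, in its own dimple of the blue cradle so that it lies centred along the dimple and cannot roll: the pale wheat roll in the dimple with yellow tabs, the dark rye roll in the one with white tabs. Then, once both rolls are in, push the raised green end of the rocker down until it snaps over, to signal that the cradle is loaded. Leave the roll already in the cradle, the spatula and the seed jar where they are, and let go of everything.

Things in the scene. Friction and masses are not known exactly. Their poses are not given: they have to be found in the camera images.
- wheat_roll: Pale golden bread roll, round in section, rolls freely: 140 mm long, 56 mm diameter over the middle 68 mm, tapering to blunt points; 0.08 to 0.15 kg, rigid. Origin at its centre, on its long axis; x along its length (y, z turn as it rolls). Starts on the sheet tray, centre 31 mm above the table, within 0.5 rad of pointing along world x; it may lie left or right of the other.
- rye_roll: Very dark brown bread roll, round in section, rolls freely: 140 mm long, 56 mm diameter over the middle 68 mm, tapering to blunt points; 0.08 to 0.15 kg, rigid. Origin at its centre, on its long axis; x along its length (y, z turn as it rolls). Starts on the sheet tray, centre 31 mm above the table, within 0.5 rad of pointing along world x; it may lie left or right of the other.
- yellow_place: Pair of yellow tabs (18 x 44 mm) on the cradle's top face at both ends of the dimple meant for the pale wheat roll, each 73 mm from the dimple's middle; fixed. Origin: where the centre of a seated roll comes to be, over the dimple's middle, 48 mm above the table, 20 mm above the cradle's top face. x along the dimple, z up.
- white_place: Pair of white tabs (18 x 44 mm) on the cradle's top face at both ends of the dimple meant for the dark rye roll, each 73 mm from the dimple's middle; fixed. Origin: where the centre of a seated roll comes to be, over the dimple's middle, 48 mm above the table, 20 mm above the cradle's top face. x along the dimple, z up.
- cradle: Fixed blue block, 170 (x) x 280 (y) x 28 mm high; origin under its centre. Three dimples, 90 mm apart along y, each along x: mouth 124 x 42 mm, sides sloped 32 degrees, ends 45, floor 10 mm below the top. A seated roll rests on the long sides, axis 20 mm above the top face, with 4 mm play lengthwise. One dimple, without tabs, already holds a roll; which one varies.
- third_roll: Middle-brown bread roll of the same size (140 x 56 mm), origin at its centre, x along its length; already sits in the untabbed dimple of the cradle and stays there.
- sheet_tray: Fixed flat aluminium tray right of the cradle, 200 (x) x 320 (y) mm, floor 3 mm thick, rim 10 mm high, on which the two loose rolls start. Origin at the centre of its underside.
- rocker (a joint): Angle of the rocker (rad): -0.32 = red end down (as it starts), +0.32 = green end down. A steel weight (36 mm thick bar, its top 46 mm above the pivot) makes it top-heavy: it leans on either stop, takes about 1 N down on the green pad to lift, less towards level; past level it tips over by itself and stays.
- green_pad (a point): On the green pad's top, 54 mm from the pivot. Rocker: white paddle 140 x 56 x 12 mm, green at one end, red at the other, on a grey base (75 x 100 mm) beyond cradle and tray; pivot 46 mm above the table. This point is 70 mm above the table with red down, 53 mm level, 36 mm with green down. y points from pivot to green end (roughly world +y), z is the pad's normal.
- red_pad (a point): On the red pad's top, at the rocker's other end, 54 mm from the pivot.
- spatula: Loose spatula, 240 mm long, lying on the table far right; to be left alone.
- shaker: Loose clear seed jar with steel cap, 56 mm in diameter, 110 mm high, standing on the table far left; origin at its underside; to be left alone.

How it is judged:
By the outcome, as a careful person would: the job done as asked, in the order asked, and still so for the second after the job is handed in, with the robot touching nothing.
It also fails if it takes over 67 s, if anything falls off the work surface, if the arm or the gripper's body presses on something with over 40 N, if the wrist force passes 120 N, or if a joint passes its speed limit or range.

## Working session

There is one attempt and no reset: what is moved stays moved. The work goes in short steps, Python scripts to look and compute and a tool call to move; the robot and the scene stay as the last step left them, time stands still between calls to the robot, and variables do not carry over. Pictures are saved under pics/ and viewed, at most 10 in all, crops included, and the job is handed in when it is done.

Besides the shell and the picture viewer there is one more tool, called after "Request:" as name(argument=value, ...) on one line, values as JSON. move_arm: Moves the arm, as the interface text tells. Its arguments: {"type":"object","properties":{"series":{"type":"string"},"jaw":{"type":"number"},"newtons":{"type":"number"}},"required":["series"]}

```bash
mkdir -p pics; cat > look.py <<'E'
from rig import robot
import cv2, numpy as np
def shot(name,fn=None):
    c=robot.camera(name)
    if fn: cv2.imwrite('pics/'+fn,c['img'][:,:,::-1])
    return c
def ask(c,names,f='tip_of'):
    for n in names:
        try: r=getattr(robot,f)(c,n)
        except Exception as e: print(n,e); continue
        print(f,n,[(np.round(d['xyz'],4).tolist(),round(d['p'],2)) for d in r[:3]])
def proj(c,P):
    P=np.atleast_2d(P); X=(c['world_to_cam']@np.c_[P,np.ones(len(P))].T)[:3]
    u=c['mtx']@X; return (u[:2]/u[2]).T
def unproj(c,uv,z):
    W=np.linalg.inv(c['world_to_cam']); uv=np.atleast_2d(uv).astype(float)
    d=(W[:3,:3]@np.linalg.inv(c['mtx'])@np.c_[uv,np.ones(len(uv))].T).T; o=W[:3,3]
    return o+d*((z-o[2])/d[:,2])[:,None]
E
python3 - <<'E'
from look import *
o=robot.get_obs(); print({k:np.round(v,3).tolist() for k,v in o.items()})
for n in ['top','scene']:
    c=shot(n,n+'1.png'); print(n)
    ask(c,['wheat_roll','rye_roll','yellow_place','white_place','cradle','third_roll','sheet_tray','green_pad','red_pad','shaker','spatula'])
E
```

```text
{'time': 0.0, 'q': [0.938, 0.528, 1.434, -0.0, 1.181, -0.179], 'joint_velocities': [0.001, 0.001, -0.001, 0.001, -0.001, 0.002], 'joint_torque': [0.002, -44.004, -17.66, 0.063, 0.058, -0.0], 'position': [0.274, 0.561, 0.223], 'tool_rot': [0.225, 0.974, -0.001, -0.0], 'ft_force': [0.226, 0.826, -0.054], 'moment': [0.027, -0.001, 0.075], 'grip_force': 0.0, 'grip_width': 0.087}
top
tip_of wheat_roll [([0.4421, -0.2961, 0.0295], 0.78)]
tip_of rye_roll [([0.4611, -0.1415, 0.0335], 0.73)]
tip_of yellow_place []
tip_of white_place []
tip_of cradle [([0.4979, 0.1957, -0.0004], 0.83)]
tip_of third_roll [([0.4779, 0.2863, 0.0494], 0.95), ([0.4617, -0.1423, 0.0314], 0.52)]
tip_of sheet_tray [([0.4595, -0.2304, 0.0015], 0.88)]
tip_of green_pad [([0.6573, 0.0521, 0.0678], 0.69)]
tip_of red_pad [([0.6798, -0.0479, 0.0379], 0.59)]
tip_of shaker [([0.6957, 0.3351, 0.0008], 0.93), ([0.458, -0.2285, -0.0024], 0.25)]
tip_of spatula [([0.6693, -0.359, -0.0044], 0.98)]
scene
tip_of wheat_roll []
tip_of rye_roll [([0.4631, -0.1449, 0.0352], 0.77)]
tip_of yellow_place []
tip_of white_place []
tip_of cradle [([0.4966, 0.1997, -0.0016], 0.56)]
tip_of third_roll [([0.4843, 0.2878, 0.0456], 0.65)]
tip_of sheet_tray [([0.4566, -0.2262, -0.0019], 0.6), ([0.6945, 0.3328, 0.0008], 0.52)]
tip_of green_pad [([0.6512, 0.049, 0.0706], 0.67)]
tip_of red_pad [([0.68, -0.0496, 0.0355], 0.56), ([0.4436, -0.2986, 0.0353], 0.19)]
tip_of shaker []
tip_of spatula [([0.6749, -0.3601, -0.0001], 0.71)]
```

View pics/top1.png

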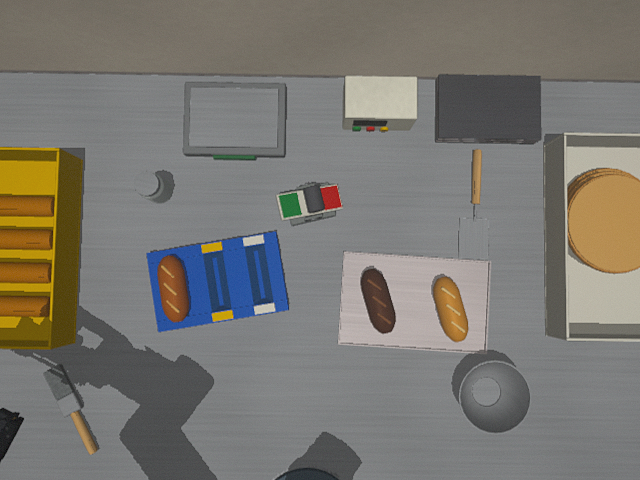

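View pics/scene1.png

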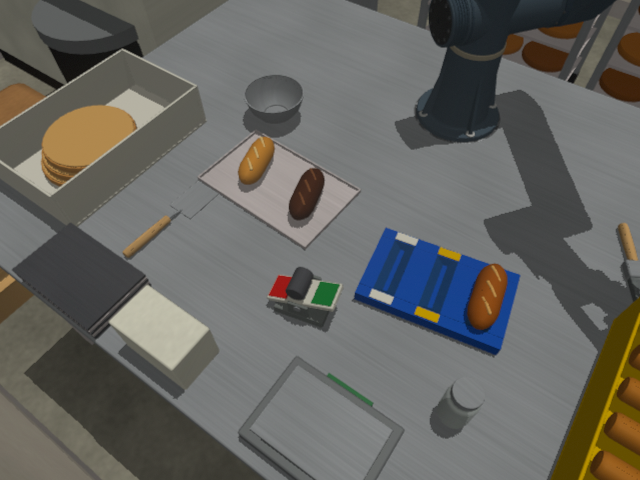

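Top view: third roll at (174,288), yellow tabs at (211,246) and (222,315), white tabs at (253,240) and (264,309). Rye roll is at (378,300), wheat at (450,308), rocker green pad at (290,205). The scene view agrees. Next I'll measure by segmentation.

```bash
cat > meas.py <<'E'
from look import *
def blob(c,lo,hi,box):
    hsv=cv2.cvtColor(c['img'],cv2.COLOR_RGB2HSV); m=cv2.inRange(hsv,np.array(lo),np.array(hi))
    k=np.zeros_like(m); x0,y0,x1,y1=box; k[y0:y1,x0:x1]=255; m&=k
    n,l,s,ce=cv2.connectedComponentsWithStats(m)
    return [(l==i,s[i,4],ce[i]) for i in sorted(range(1,n),key=lambda i:-s[i,4])]
def axis(c,mask,z):
    v,u=np.nonzero(mask); P=unproj(c,np.c_[u,v],z)[:,:2]; m=P.mean(0); w,V=np.linalg.eigh(np.cov((P-m).T))
    a=V[:,1]*np.sign(V[0,1]); return m,np.arctan2(a[1],a[0]),4*np.sqrt(w[::-1])
E
python3 - <<'E'
from meas import *
c=shot('top')
print(np.round(np.linalg.inv(c['world_to_cam'])[:3,3],3))
for n,lo,hi,b,k,z in [('yellow',(20,150,120),(32,255,255),(190,230,275,330),2,.028),('white',(0,0,190),(180,40,255),(235,230,280,320),2,.028),
  ('rye',(0,40,0),(180,255,110),(350,260,405,340),1,.031),('wheat',(8,90,110),(30,255,255),(425,265,475,345),1,.031),
  ('green',(45,100,60),(80,255,255),(275,185,305,225),1,.068),('red',(0,150,80),(10,255,255),(310,180,345,212),1,.036)]:
    for m,a,ce in blob(c,lo,hi,b)[:k]:
        p,t,e=axis(c,m,z); print(n,a,np.round(ce,1),'xy',np.round(p,4),'yaw',round(t,3),np.round(e,3))
E
```

```text
[ 0.503 -0.01   1.293]
yellow 155 [222.2 315.3] xy [0.4243 0.1852] yaw -1.388 [0.05  0.018]
yellow 154 [211.5 247. ] xy [0.5689 0.2116] yaw -1.362 [0.05  0.019]
white 141 [264.  308.2] xy [0.4406 0.0971] yaw -1.386 [0.049 0.017]
white 135 [252.8 239.9] xy [0.5853 0.124 ] yaw -1.402 [0.049 0.017]
rye 1420 [374.8 301.4] xy [ 0.4582 -0.1377] yaw 0.288 [0.146 0.059]
wheat 1473 [447.6 310.1] xy [ 0.4419 -0.2922] yaw 0.273 [0.145 0.058]
green 392 [289.9 204.7] xy [0.6572 0.0442] yaw 0.304 [0.054 0.043]
red 340 [330.5 197. ] xy [ 0.6789 -0.0408] yaw 0.273 [0.054 0.04 ]
```

```bash
cat > go.py <<'E'
from look import *
from scipy.spatial.transform import Rotation as R
def delta(p,yaw):
    """shift (mm) and turn (deg) in tool axes to TCP p, tool down, closing line (tool y) at yaw (mod pi)"""
    o=robot.get_obs(); r=R.from_quat(o['tool_rot']); y0=r.as_matrix()[:,1]; cur=np.arctan2(y0[1],y0[0])
    yaw=cur+(yaw-cur+np.pi/2)%np.pi-np.pi/2
    y=np.array([np.cos(yaw),np.sin(yaw),0]); z=np.array([0,0,-1.]); T=R.from_matrix(np.c_[np.cross(y,z),y,z])
    print('->',np.round(p,4),np.round(np.r_[r.inv().apply(np.array(p)-o['position'])*1e3,(r.inv()*T).as_rotvec(degrees=True)],1).tolist(),'q6',round(o['q'][5],2),'t',round(o['time'],2))
E
python3 - <<'E'
from go import *
delta([.44,-.14,.2],.283+np.pi/2)
E
```

```text
-> [ 0.44 -0.14  0.2 ] [-456.9, -557.9, 24.3, -0.0, -0.0, -42.2] q6 -0.18 t 1.25
```

Request:
move_arm(series="-457 -558 24 0 0 0;-457 -558 24 0 0 0;-457 -558 24 0 0 0;-457 -558 24 0 0 0;-457 -558 24 0 0 0;-457 -558 24 0 0 0;-457 -558 24 0 0 0;-457 -558 24 0 0 0", jaw=1, newtons=15)

```text
time: 1.92
position: [0.3509, 0.2359, 0.2134]
tool_rot: [0.225, 0.974, 0.0, 0.001]
ft_force: [1.6, -0.3, 0.3]
grip_width: 0.0873
grip_force: 0.0
```

```bash
python3 - <<'E'
from go import *
delta([.44,-.14,.2],.283+np.pi/2)
E
```

```text
-> [ 0.44 -0.14  0.2 ] [-244.6, -299.0, 13.4, 0.0, 0.1, -42.2] q6 -0.79 t 1.92
```

Request:
move_arm(series="-245 -299 13 0 0 -42;-245 -299 13 0 0 -42;-245 -299 13 0 0 -42;-245 -299 13 0 0 -42;-245 -299 13 0 0 -42;-245 -299 13 0 0 -42;-245 -299 13 0 0 -42;-245 -299 13 0 0 -42")

```text
time: 2.58
position: [0.4152, -0.0314, 0.2041]
tool_rot: [-0.142, 0.99, 0.0, 0.0]
ft_force: [-0.1, 1.2, 0.3]
grip_width: 0.0872
grip_force: 0.0
```

```bash
python3 - <<'E'
from go import *
c=shot('wrist','w1.png'); print(np.round(np.linalg.inv(c['world_to_cam'])[:3,3],3))
ask(c,['rye_roll','wheat_roll'])
print(proj(c,[[.458,-.138,.031],[.461,-.143,.031]]).round())
delta([.46,-.14,.2],.283+np.pi/2)
E
```

```text
[ 0.346 -0.052  0.366]
tip_of rye_roll [([0.4594, -0.1365, 0.0312], 0.91)]
tip_of wheat_roll []
[[200. 231.]
 [194. 233.]]
-> [ 0.46 -0.14  0.2 ] [-12.8, -114.3, 4.3, -0.1, 0.1, -0.6] q6 -2.19 t 2.73
```

View pics/w1.png

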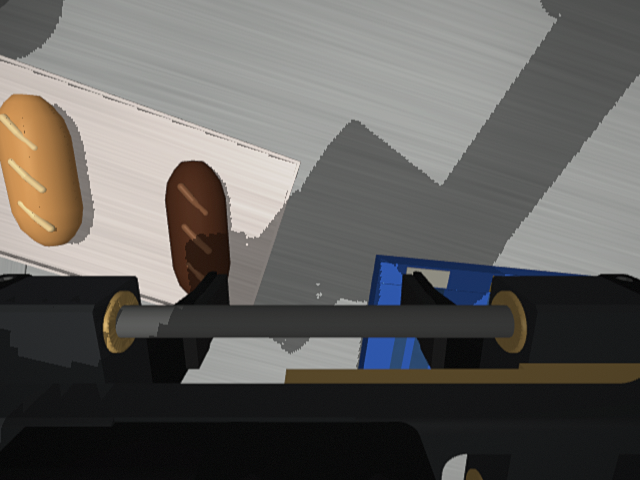

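Wrist view: rye centred near (198,228), which matches my measurement. I'll go over it and descend.

Request:
move_arm(series="-12 -112 20 0 0 -0.9;-12 -112 20 0 0 -0.9;-12 -112 20 0 0 -0.9;-12 -112 60 0 0 -0.9;-12 -112 95 0 0 -0.9;-12 -112 125 0 0 -0.9;-12 -112 125 0 0 -0.9;-12 -112 125 0 0 -0.9")

```text
time: 3.4
position: [0.4566, -0.1329, 0.078]
tool_rot: [-0.148, 0.989, 0.002, -0.002]
ft_force: [0.3, -0.5, 1.0]
grip_width: 0.0873
grip_force: 0.0
```

```bash
python3 - <<'E'
from go import *
delta([.4585,-.1375,.040],.288+np.pi/2)
E
```

```text
-> [ 0.4585 -0.1375  0.04  ] [-0.6, -5.1, 38.0, 0.2, -0.2, 0.5] q6 -2.39 t 3.4
```

Request:
move_arm(series="0 -4 10 0 0 0.5;0 -4 24 0 0 0.5;0 -4 38 0 0 0.5;0 -4 38 0 0 0.5;0 -4 38 0 0 0.5")

```text
time: 3.82
position: [0.4597, -0.1387, 0.042]
tool_rot: [-0.143, 0.99, -0.001, 0.001]
ft_force: [0.5, -0.3, 0.1]
grip_width: 0.0871
grip_force: 0.0
```

Request:
move_arm(series="0 0 0 0 0 0;0 0 0 0 0 0;0 0 0 0 0 0;0 0 0 0 0 0;0 0 0 0 0 0;0 0 0 0 0 0", jaw=0, newtons=15)

```text
time: 4.32
position: [0.459, -0.1385, 0.0411]
tool_rot: [-0.143, 0.99, -0.0, 0.0]
ft_force: [0.2, 0.2, -0.7]
grip_width: 0.0546
grip_force: 0.0
```

Request:
move_arm(series="0 0 -10 0 0 0;0 0 -35 0 0 0;0 0 -70 0 0 0;0 0 -110 0 0 0;0 0 -110 0 0 0;0 0 -110 0 0 0")

```text
time: 4.82
position: [0.4604, -0.1393, 0.1536]
tool_rot: [-0.143, 0.99, -0.002, 0.003]
ft_force: [-0.6, -0.9, -0.1]
grip_width: 0.0149
grip_force: 0.0
```

```bash
python3 - <<'E'
from go import *
c=shot('wrist'); ask(c,['rye_roll'])
s=shot('scene','s2.png'); ask(s,['rye_roll'])
for z in (.15,.080,.063): delta([.5130,.1106,z],.182+np.pi/2)
E
```

```text
tip_of rye_roll [([0.4578, -0.1396, 0.0298], 0.64)]
tip_of rye_roll [([0.4616, -0.1383, 0.0338], 0.65)]
-> [0.513  0.1106 0.15  ] [-123.1, 222.8, 0.1, 0.1, -0.1, 6.0] q6 -2.38 t 5.02
-> [0.513  0.1106 0.08  ] [-123.2, 222.6, 70.1, 0.1, -0.1, 6.0] q6 -2.38 t 5.02
-> [0.513  0.1106 0.063 ] [-123.3, 222.6, 87.1, 0.1, -0.1, 6.0] q6 -2.38 t 5.02
```

The jaws were still closing when I lifted, so the roll stayed in place. I'll reopen and redo the grasp, waiting for grip force this time.

Request:
move_arm(series="0 0 0 0 0 0;0 0 0 0 0 0;0 0 0 0 0 0;0 0 0 0 0 0;0 0 0 0 0 0;0 0 0 0 0 0;0 0 0 0 0 0;0 0 0 0 0 0", jaw=1)

```text
time: 5.68
position: [0.4589, -0.1385, 0.1509]
tool_rot: [-0.143, 0.99, -0.0, 0.0]
ft_force: [0.3, 0.4, 0.0]
grip_width: 0.048
grip_force: 0.0
```

Request:
move_arm(series="0 0 0 0 0 0;0 0 0 0 0 0;0 0 0 0 0 0;0 0 0 0 0 0;0 0 35 0 0 0;0 0 70 0 0 0")

```text
time: 6.18
position: [0.4612, -0.1398, 0.082]
tool_rot: [-0.143, 0.99, -0.002, 0.003]
ft_force: [-0.0, 0.5, -0.5]
grip_width: 0.0845
grip_force: 0.0
```

```bash
python3 - <<'E'
from go import *
from meas import *
print(robot.get_obs()['grip_width'])
c=shot('wrist'); ask(c,['rye_roll'])
c=shot('top','t3.png')
for m,a,ce in blob(c,(0,40,0),(180,255,110),(350,260,405,340))[:2]:print(a,axis(c,m,.031))
delta([.4585,-.1385,.040],.288+np.pi/2)
E
```

```text
0.08448973189073822
tip_of rye_roll [([0.4592, -0.1371, 0.0309], 0.58)]
2075 (array([ 0.44092738, -0.15306585]), np.float64(-0.41644946874446503), array([0.15327747, 0.10379957]))
202 (array([ 0.50596532, -0.11685178]), np.float64(-0.5215851535204554), array([0.0556314 , 0.02341942]))
-> [ 0.4585 -0.1385  0.04  ] [-1.4, -1.7, 38.9, 0.3, -0.3, -0.1] q6 -2.38 t 6.33
```

Request:
move_arm(series="0 0 15 0 0 0;0 0 30 0 0 0;0 0 40 0 0 0;0 0 40 0 0 0;0 0 40 0 0 0")

```text
time: 6.75
position: [0.4594, -0.1387, 0.0419]
tool_rot: [-0.143, 0.99, -0.0, 0.0]
ft_force: [-0.5, 0.4, 0.2]
grip_width: 0.0866
grip_force: 0.0
```

Request:
move_arm(series="0 0 0 0 0 0;0 0 0 0 0 0;0 0 0 0 0 0;0 0 0 0 0 0;0 0 0 0 0 0;0 0 0 0 0 0;0 0 0 0 0 0;0 0 0 0 0 0", jaw=0.3, newtons=15)

```text
time: 7.42
position: [0.459, -0.1386, 0.041]
tool_rot: [-0.143, 0.99, -0.0, 0.0]
ft_force: [0.1, 0.2, 0.5]
grip_width: 0.0519
grip_force: 14.2
```

Request:
move_arm(series="0 0 -3 0 0 0;0 0 -6 0 0 0;0 0 -12 0 0 0;0 0 -20 0 0 0;0 0 -20 0 0 0;0 0 -20 0 0 0")

```text
time: 7.92
position: [0.4594, -0.1387, 0.0617]
tool_rot: [-0.143, 0.99, -0.001, 0.001]
ft_force: [-0.7, 0.3, -1.2]
grip_width: 0.0517
grip_force: 13.7
```

```bash
python3 - <<'E'
from go import *
s=shot('scene'); ask(s,['rye_roll'])
im=s['img'][120:300,200:440]; cv2.imwrite('pics/s3.png',cv2.resize(im[:,:,::-1],None,fx=3,fy=3))
c=shot('wrist','w4.png'); ask(c,['rye_roll'])
E
```

```text
tip_of rye_roll [([0.459, -0.1407, 0.055], 0.96)]
tip_of rye_roll [([0.4621, -0.1388, 0.0494], 0.93)]
```

View pics/s3.png

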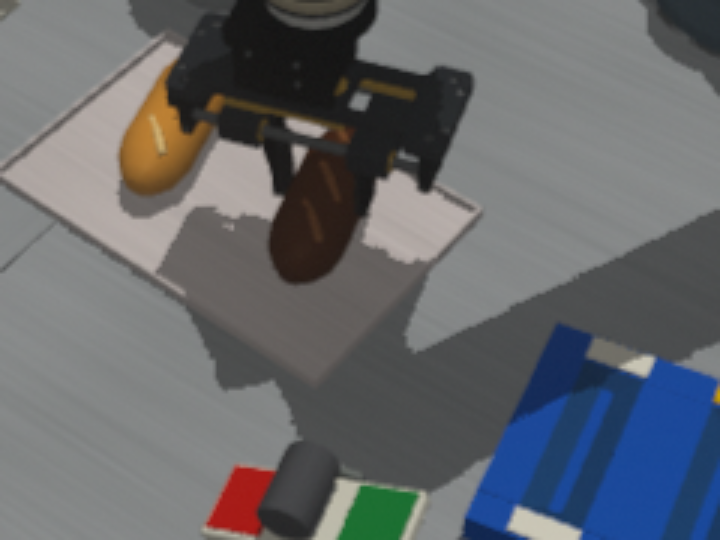

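The scene crop shows the rye roll level in the jaws and clear of the tray. I'll carry it over the white dimple.

Request:
move_arm(series="0 0 -20 0 0 0;0 0 -45 0 0 0;-11 20 -70 0 0 1;-28 50 -80 0 0 3;-46 83 -80 0 0 5;-64 116 -80 0 0 6;-82 150 -80 0 0 6;-99 180 -80 0 0 6")

```text
time: 8.78
position: [0.5026, 0.0643, 0.1408]
tool_rot: [-0.091, 0.996, 0.0, -0.0]
ft_force: [0.8, -0.7, -1.3]
grip_width: 0.0518
grip_force: 13.7
```

```bash
python3 - <<'E'
from go import *
delta([.5130,.1106,.100],.182+np.pi/2)
E
```

```text
-> [0.513  0.1106 0.1   ] [-18.6, 43.6, 40.8, 0.0, -0.0, -0.0] q6 -1.85 t 8.78
```

Request:
move_arm(series="-10 22 0 0 0 0;-16 35 0 0 0 0;-18 41 0 0 0 0;-18.5 43 20 0 0 0;-18.5 43 36 0 0 0;-18.5 43 36 0 0 0;-18.5 43 36 0 0 0;-18.5 43 36 0 0 0")

```text
time: 9.45
position: [0.5137, 0.1072, 0.1052]
tool_rot: [-0.09, 0.996, -0.0, 0.0]
ft_force: [0.3, -0.4, -1.0]
grip_width: 0.0517
grip_force: 13.7
```

```bash
python3 - <<'E'
from go import *
for n in ['scene','top','wrist']:
    s=shot(n,n+'5.png'); ask(s,['rye_roll'])
    print(proj(s,[[.4406,.0971,.028],[.5853,.124,.028]]).round(1).tolist())
delta([.5130,.1106,.0585],.182+np.pi/2)
E
```

```text
tip_of rye_roll [([0.5181, 0.1071, 0.0981], 0.56), ([0.4957, 0.2002, -0.0027], 0.25)]
[[406.6, 238.2], [381.3, 295.9]]
tip_of rye_roll []
[[264.0, 308.2], [252.8, 239.9]]
tip_of rye_roll []
[[319.7, 141.1], [319.5, 338.6]]
-> [0.513  0.1106 0.0585] [0.4, 3.1, 47.1, -0.0, 0.1, -0.0] q6 -1.76 t 9.75
```

View pics/wrist5.png

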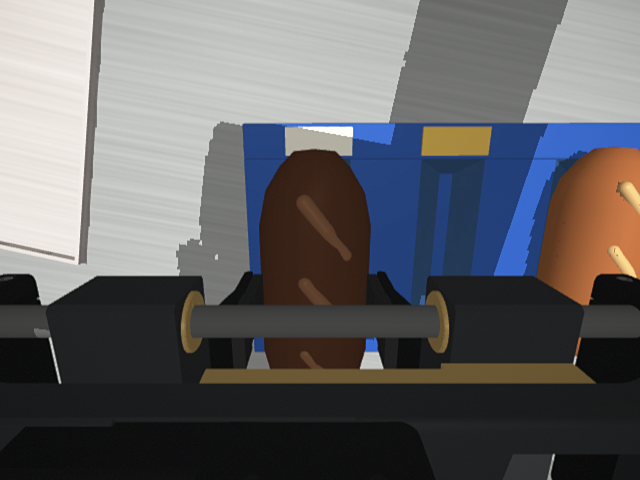

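Wrist view: roll held straight above the white dimple, near end at (316,149), near tab at (319,141). I'll check its lengthwise offset from that end.

```bash
python3 - <<'E'
from go import *
s=shot('wrist'); a=np.array([np.cos(.182),np.sin(.182)])
for z in (.090,.094,.098,.102):
    p=unproj(s,[316,149.5],z)[0]; print(z,np.round(p,4),'along from TCP',round((p[:2]-robot.get_obs()['position'][:2])@a,4),'from dimple',round((p[:2]-[.513,.1106])@a,4))
o=robot.get_obs();print(o['position'])
E
```

```text
0.09 [0.4452 0.0954 0.09  ] along from TCP -0.0696 from dimple -0.0694
0.094 [0.4452 0.0954 0.094 ] along from TCP -0.0697 from dimple -0.0694
0.098 [0.4451 0.0954 0.098 ] along from TCP -0.0697 from dimple -0.0695
0.102 [0.4451 0.0953 0.102 ] along from TCP -0.0698 from dimple -0.0696
[0.51376259 0.10767351 0.10543122]
```

Request:
move_arm(series="0.5 3 0 0 0 0;0.5 3 15 0 0 0;0.5 3 28 0 0 0;0.5 3 36 0 0 0;0.5 3 42 0 0 0;0.5 3 45 0 0 0;0.5 3 46 0 0 0;0.5 3 46 0 0 0")

```text
time: 10.47
position: [0.5125, 0.1106, 0.0591]
tool_rot: [-0.091, 0.996, -0.0, 0.0]
ft_force: [-0.3, 0.7, -1.0]
grip_width: 0.0518
grip_force: 13.7
```

Request:
move_arm(series="0 0 1 0 0 0;0 0 1 0 0 0;0 0 1 0 0 0")

```text
time: 10.72
position: [0.5129, 0.1106, 0.0587]
tool_rot: [-0.091, 0.996, -0.0, 0.001]
ft_force: [-0.3, -0.5, 4.0]
grip_width: 0.0517
grip_force: 14.7
```

Contact at 4 N, so the roll is seated. I'll open part way and rise.

Request:
move_arm(series="0 0 0 0 0 0;0 0 0 0 0 0;0 0 0 0 0 0;0 0 0 0 0 0;0 0 0 0 0 0;0 0 0 0 0 0", jaw=0.85)

```text
time: 11.22
position: [0.5124, 0.1107, 0.0578]
tool_rot: [-0.091, 0.996, 0.0, -0.0]
ft_force: [0.2, -0.3, 0.2]
grip_width: 0.0732
grip_force: 0.0
```

Request:
move_arm(series="0 0 -10 0 0 0;0 0 -30 0 0 0;0 0 -60 0 0 0;0 0 -90 0 0 0;0 0 -110 0 0 0;0 0 -110 0 0 0", jaw=1)

```text
time: 11.72
position: [0.5155, 0.1108, 0.1728]
tool_rot: [-0.091, 0.996, -0.0, 0.005]
ft_force: [0.4, -1.3, 0.1]
grip_width: 0.0866
grip_force: 0.0
```

```bash
python3 - <<'E'
from go import *
s=shot('scene'); ask(s,['rye_roll','wheat_roll'])
delta([.44,-.292,.165],.273+np.pi/2)
E
```

```text
tip_of rye_roll [([0.5144, 0.1102, 0.0494], 0.71), ([0.6812, -0.0495, 0.034], 0.57)]
tip_of wheat_roll [([0.4422, -0.2958, 0.0305], 0.77)]
-> [ 0.44  -0.292  0.165] [143.5, -383.1, 3.1, 0.0, -0.0, -5.2] q6 -1.75 t 11.87
```

Request:
move_arm(series="141 -383 0 0 0 -5;141 -383 0 0 0 -5;141 -383 0 0 0 -5;141 -383 0 0 0 -5;141 -383 0 0 0 -5;141 -383 0 0 0 -5;141 -383 0 0 0 -5;141 -383 0 0 0 -5")

```text
time: 12.53
position: [0.4539, -0.2189, 0.1664]
tool_rot: [-0.134, 0.991, 0.001, -0.001]
ft_force: [1.3, 0.6, 0.4]
grip_width: 0.0867
grip_force: 0.0
```

```bash
python3 - <<'E'
from go import *
s=shot('wrist','w6.png'); ask(s,['wheat_roll'])
print(proj(s,[[.4419,-.2922,.031]]).round())
delta([.4419,-.2922,.08],.273+np.pi/2)
E
```

```text
tip_of wheat_roll [([0.4486, -0.2908, 0.03], 0.57)]
[[236. 195.]]
-> [ 0.4419 -0.2922  0.08  ] [30.4, -62.2, 86.9, -0.1, -0.0, -0.7] q6 -2.51 t 12.63
```

Request:
move_arm(series="30 -30 10 0 0 -0.7;30 -62 20 0 0 -0.7;30 -62 50 0 0 -0.7;30 -62 75 0 0 -0.7;30 -62 75 0 0 -0.7;30 -62 75 0 0 -0.7;30 -62 75 0 0 -0.7")

```text
time: 13.22
position: [0.4432, -0.2848, 0.093]
tool_rot: [-0.14, 0.99, 0.0, -0.0]
ft_force: [0.8, -0.2, -0.1]
grip_width: 0.0867
grip_force: 0.0
```

```bash
python3 - <<'E'
from go import *
s=shot('wrist','w7.png'); ask(s,['wheat_roll'])
hsv=cv2.cvtColor(s['img'],cv2.COLOR_RGB2HSV); m=cv2.inRange(hsv,(8,90,110),(25,255,255)); n,l,st,ce=cv2.connectedComponentsWithStats(m)
i=1+np.argmax(st[1:,4]); print(st[i]); v,u=np.nonzero(l==i); tip=[u[v<=v.min()+2].mean(),v.min()]; p=unproj(s,tip,.031)[0]
for yw in (.273,.288): print(tip,p,'centre est',p[:2]+.07*np.array([np.cos(yw),np.sin(yw)]))
w=[(r,u[v==r].min(),u[v==r].max()) for r in range(v.min()+20,v.min()+120,20) if (v==r).any()]
print([(r,unproj(s,[(a+b)/2,r],.031)[0][:2].round(4).tolist()) for r,a,b in w])
delta([.4419,-.2922,.04],.273+np.pi/2)
E
```

```text
tip_of wheat_roll [([0.4482, -0.287, 0.0303], 0.69), ([0.4597, -0.2246, -0.002], 0.18)]
[ 262  146   84  141 8012]
[np.float64(301.8030303030303), np.int64(146)] [ 0.37704124 -0.31249395  0.031     ] centre est [ 0.44444889 -0.29362044]
[np.float64(301.8030303030303), np.int64(146)] [ 0.37704124 -0.31249395  0.031     ] centre est [ 0.44415821 -0.29261149]
[(166, [0.3887, -0.3088]), (186, [0.4006, -0.3051]), (206, [0.413, -0.3013]), (226, [0.4259, -0.298]), (246, [0.4399, -0.2969])]
-> [ 0.4419 -0.2922  0.04  ] [3.9, -5.7, 54.1, -0.1, 0.1, 0.5] q6 -2.64 t 13.32
```

View pics/w7.png

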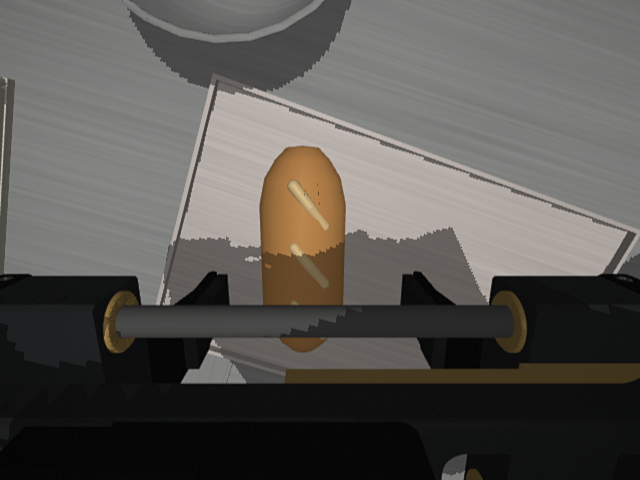

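Wrist view: the wheat roll lies lengthwise between the jaws, centred near column 303, a few mm left of the jaws' centre. I'll shift and descend.

Request:
move_arm(series="2 -6 5 0 0 0;2 -7 18 0 0 0;2 -7 35 0 0 0;2 -7 52 0 0 0;2 -7 52 0 0 0;2 -7 52 0 0 0")

```text
time: 13.82
position: [0.4431, -0.2929, 0.0409]
tool_rot: [-0.14, 0.99, 0.0, -0.0]
ft_force: [-0.8, 0.3, -0.1]
grip_width: 0.0869
grip_force: 0.0
```

Request:
move_arm(series="0 0 0 0 0 0;0 0 0 0 0 0;0 0 0 0 0 0;0 0 0 0 0 0;0 0 0 0 0 0;0 0 0 0 0 0;0 0 0 0 0 0;0 0 0 0 0 0", jaw=0.3, newtons=15)

```text
time: 14.48
position: [0.4433, -0.293, 0.0411]
tool_rot: [-0.14, 0.99, -0.0, 0.0]
ft_force: [-0.2, 0.2, 1.6]
grip_width: 0.0519
grip_force: 14.2
```

Request:
move_arm(series="0 0 -3 0 0 0;0 0 -8 0 0 0;0 0 -20 0 0 0;0 0 -45 0 0 0;0 0 -75 0 0 0;0 0 -105 0 0 0;0 0 -120 0 0 0;0 0 -120 0 0 0")

```text
time: 15.15
position: [0.445, -0.2945, 0.1648]
tool_rot: [-0.14, 0.99, -0.003, 0.002]
ft_force: [-0.1, -0.7, -1.2]
grip_width: 0.0517
grip_force: 13.6
```

```bash
python3 - <<'E'
from go import *
delta([.4966,.1984,.160],.182+np.pi/2)
E
```

```text
-> [0.4966 0.1984 0.16  ] [-186.3, 459.3, 2.2, -0.4, 0.2, 5.7] q6 -2.65 t 15.15
```

Request:
move_arm(series="-4 9 0 0 0 0;-11 28 0 0 0 1;-23 56 0 0 0 2;-35 85 0 0 0 3;-47 116 0 0 0 4;-60 147 0 0 0 5;-73 178 0 0 0 5.7;-85 210 0 0 0 5.7")

```text
time: 15.82
position: [0.4649, -0.0649, 0.1591]
tool_rot: [-0.09, 0.996, 0.001, -0.002]
ft_force: [0.2, 0.6, -1.4]
grip_width: 0.0513
grip_force: 13.6
```

```bash
python3 - <<'E'
from go import *
delta([.4966,.1984,.160],.182+np.pi/2)
E
```

```text
-> [0.4966 0.1984 0.16  ] [-78.4, 253.3, -0.5, 0.2, -0.2, -0.1] q6 -2.13 t 15.82
```

Request:
move_arm(series="-10 33 0 0 0 0;-21 67 0 0 0 0;-32 102 0 0 0 0;-43 137 0 0 0 0;-54 172 0 0 0 0;-64 206 0 0 0 0;-73 235 0 0 0 0;-78 250 0 0 0 0")

```text
time: 16.48
position: [0.496, 0.1962, 0.1588]
tool_rot: [-0.092, 0.996, 0.001, -0.002]
ft_force: [1.0, 0.0, -1.3]
grip_width: 0.0517
grip_force: 13.6
```

```bash
python3 - <<'E'
from go import *
delta([.4966,.1984,.105],.182+np.pi/2)
E
```

```text
-> [0.4966 0.1984 0.105 ] [-1.2, 2.0, 53.8, 0.1, -0.2, 0.1] q6 -1.59 t 16.48
```

Request:
move_arm(series="0 0 0 0 0 0;0 0 0 0 0 0;0 0 20 0 0 0;0 0 45 0 0 0;0 0 54 0 0 0;0 0 54 0 0 0;0 0 54 0 0 0")

```text
time: 17.07
position: [0.4975, 0.1916, 0.1063]
tool_rot: [-0.09, 0.996, -0.0, -0.001]
ft_force: [0.2, -0.6, -0.8]
grip_width: 0.0519
grip_force: 13.6
```

```bash
python3 - <<'E'
from go import *
s=shot('wrist','w8.png'); a=np.array([np.cos(.181),np.sin(.181)])
hsv=cv2.cvtColor(s['img'],cv2.COLOR_RGB2HSV); m=cv2.inRange(hsv,(8,90,80),(25,255,255)); n,l,st,ce=cv2.connectedComponentsWithStats(m)
for i in 1+np.argsort(-st[1:,4])[:3]:
    v,u=np.nonzero(l==i); t=[u[v<=v.min()+2].mean(),v.min()]; p=unproj(s,t,.095)[0]
    print(st[i],np.round(t,1),'along from dimple',round((p[:2]-[.4966,.1984])@a,4))
ask(s,['wheat_roll'])
print(proj(s,[[.4243,.1852,.028]]).round(1))
delta([.4966,.1984,.059],.182+np.pi/2)
E
```

```text
[  260   129   111   177 16524] [326.4 129. ] along from dimple -0.0796
[  414   150   102   203 11670] [471.8 150. ] along from dimple -0.0699
[ 199  337  396   47 9678] [314.3 337. ] along from dimple 0.0311
tip_of wheat_roll [([0.503, 0.1941, 0.0992], 0.64)]
[[325.4 143.3]]
-> [0.4966 0.1984 0.059 ] [1.2, 6.6, 48.6, -0.0, 0.1, -0.1] q6 -1.59 t 17.17
```

View pics/w8.png

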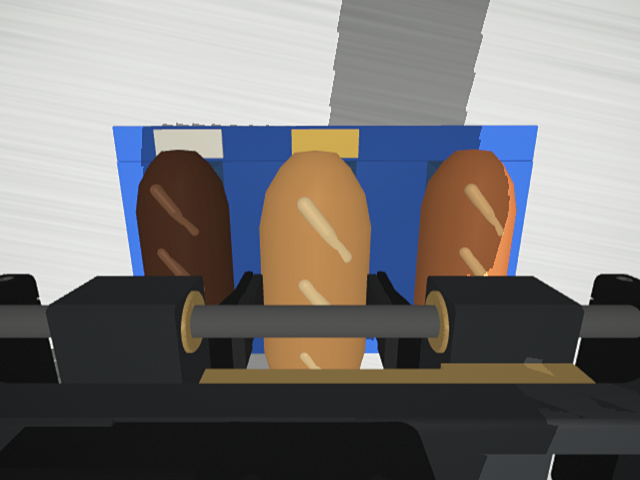

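Wrist view: wheat roll over the yellow dimple about 7 mm short in y, near end at (316,150), tab at (325,143). I'll shift before lowering.

Request:
move_arm(series="0.5 3 5 0 0 0;0.5 6 15 0 0 0;0.5 6.5 28 0 0 0;0.5 6.5 28 0 0 0;0.5 6.5 28 0 0 0")

```text
time: 17.58
position: [0.4958, 0.1989, 0.0783]
tool_rot: [-0.091, 0.996, -0.0, -0.001]
ft_force: [0.1, 0.5, -0.8]
grip_width: 0.0519
grip_force: 13.6
```

```bash
python3 - <<'E'
from go import *
delta([.4966,.1984,.059],.182+np.pi/2)
s=shot('wrist')
delta([.4966,.1984,.059],.182+np.pi/2); a=np.array([np.cos(.181),np.sin(.181)])
for v in (149,150,151,152):
  p=unproj(s,[316,v],.068)[0]; print(v,round((p[:2]-[.4966,.1984])@a,4))
b=cv2.cvtColor(s['img'],cv2.COLOR_RGB2HSV)[140:165,316]; print(b.tolist())
E
```

```text
-> [0.4966 0.1984 0.059 ] [-0.7, -0.7, 19.3, 0.0, -0.1, -0.0] q6 -1.58 t 17.58
-> [0.4966 0.1984 0.059 ] [-0.1, -0.6, 19.8, -0.0, -0.0, -0.0] q6 -1.58 t 17.63
149 -0.0707
150 -0.0703
151 -0.0698
152 -0.0693
[[29, 104, 255], [30, 104, 255], [28, 130, 255], [21, 158, 218], [21, 154, 210], [22, 153, 212], [22, 153, 213], [22, 153, 213], [21, 154, 214], [22, 155, 214], [20, 152, 196], [16, 146, 171], [15, 145, 174], [15, 145, 181], [15, 146, 183], [16, 144, 184], [15, 146, 184], [16, 145, 185], [16, 145, 186], [16, 145, 185], [16, 145, 187], [15, 145, 188], [15, 145, 188], [15, 146, 189], [15, 145, 190]]
```

Lengthwise it's centred within about 0.5 mm. Lowering now.

Request:
move_arm(series="0 -0.5 7 0 0 0;0 -0.5 13 0 0 0;0 -0.5 17 0 0 0;0 -0.5 19 0 0 0;0 -0.5 20 0 0 0;0 -0.5 20 0 0 0;0 -0.5 20 0 0 0")

```text
time: 18.22
position: [0.4968, 0.1983, 0.0589]
tool_rot: [-0.091, 0.996, 0.0, 0.0]
ft_force: [-0.4, -0.9, -1.0]
grip_width: 0.0514
grip_force: 13.6
```

Request:
move_arm(series="0 0 0.8 0 0 0;0 0 0.8 0 0 0;0 0 0.8 0 0 0;0 0 0.8 0 0 0")

```text
time: 18.55
position: [0.4969, 0.1984, 0.0584]
tool_rot: [-0.091, 0.996, 0.0, 0.0]
ft_force: [0.6, 0.3, 2.1]
grip_width: 0.0516
grip_force: 14.2
```

Request:
move_arm(series="0 0 0 0 0 0;0 0 0 0 0 0;0 0 0 0 0 0;0 0 0 0 0 0;0 0 0 0 0 0;0 0 0 0 0 0", jaw=0.8)

```text
time: 19.05
position: [0.4966, 0.1983, 0.058]
tool_rot: [-0.091, 0.996, -0.0, -0.0]
ft_force: [0.3, 0.7, -0.1]
grip_width: 0.0695
grip_force: 0.0
```

Request:
move_arm(series="0 0 -10 0 0 0;0 0 -30 0 0 0;0 0 -60 0 0 0;0 0 -90 0 0 0;0 0 -110 0 0 0;0 0 -110 0 0 0;0 0 -110 0 0 0")

```text
time: 19.63
position: [0.4975, 0.1985, 0.1699]
tool_rot: [-0.091, 0.996, 0.0, 0.002]
ft_force: [0.3, -0.4, -0.6]
grip_width: 0.0697
grip_force: 0.0
```

```bash
python3 - <<'E'
from go import *
s=shot('scene','s9.png'); ask(s,['rye_roll','wheat_roll','third_roll','green_pad','red_pad'])
# rocker axis from top view pads
g=np.array([.6572,.0442]);r=np.array([.6789,-.0408]);d=g-r;print('rocker dir',np.degrees(np.arctan2(d[1],d[0])),'pivot',(g+r)/2,np.linalg.norm(d))
e=d/np.linalg.norm(d)
for z in (.17,.11,.06): delta([*((g+r)/2+.051*e),z],np.arctan2(d[1],d[0]))
E
```

```text
tip_of rye_roll [([0.5147, 0.1111, 0.0518], 0.98), ([0.4975, 0.2018, -0.0021], 0.18)]
tip_of wheat_roll [([0.492, 0.1966, 0.0466], 0.82), ([0.6545, 0.0528, 0.071], 0.74)]
tip_of third_roll [([0.4826, 0.2891, 0.0485], 0.87), ([0.5149, 0.1107, 0.0491], 0.6)]
tip_of green_pad [([0.6537, 0.0501, 0.0691], 0.9)]
tip_of red_pad [([0.6813, -0.0485, 0.0382], 0.82)]
rocker dir 104.32137355296729 pivot [0.66805 0.0017 ] 0.08772622184957014
-> [0.6554 0.0511 0.17  ] [-130.4, -173.4, -3.4, 0.0, -0.2, -3.9] q6 -1.58 t 19.93
-> [0.6554 0.0511 0.11  ] [-130.6, -173.4, 56.6, 0.0, -0.2, -3.9] q6 -1.58 t 19.93
-> [0.6554 0.0511 0.06  ] [-130.7, -173.4, 106.6, 0.0, -0.2, -3.9] q6 -1.58 t 19.93
```

View pics/s9.png

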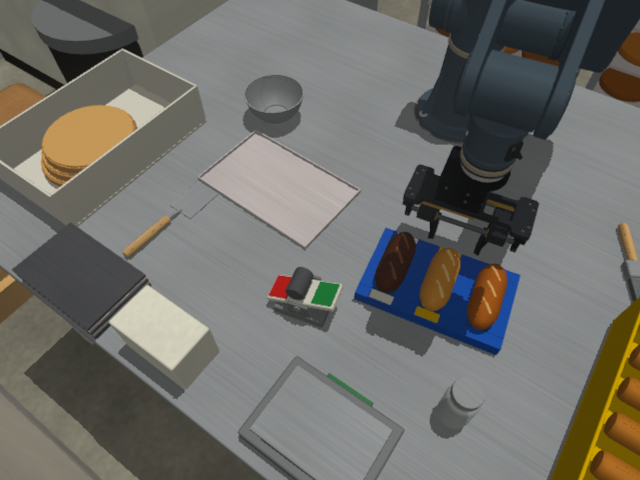

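Scene view: rye in the white-tab dimple, wheat in the yellow-tab dimple, both aligned. Next I'll close the jaws, turn the tool crosswise to the rocker and go above the green pad.

```bash
python3 - <<'E'
from go import *
delta([.6544,.0545,.17],np.radians(104.3-90))
E
```

```text
-> [0.6544 0.0545 0.17  ] [-130.0, -169.9, -3.4, -0.1, -0.1, 86.1] q6 -1.58 t 19.93
```

Request:
move_arm(series="-40 -40 0 0 0 7;-80 -80 0 0 0 14;-110 -120 0 0 0 21;-130 -170 0 0 0 28;-130 -170 0 0 0 35;-130 -170 0 0 0 42;-130 -170 0 0 0 49;-130 -170 0 0 0 56", jaw=0)

```text
time: 20.6
position: [0.6554, 0.053, 0.1664]
tool_rot: [0.391, 0.92, -0.0, -0.001]
ft_force: [-0.6, 0.2, -0.3]
grip_width: 0.0241
grip_force: 0.0
```

Request:
move_arm(series="0 0 0 0 0 7;0 0 0 0 0 14;0 0 0 0 0 21;0 0 0 0 0 28;0 0 0 0 0 30;0 0 0 0 0 30")

```text
time: 21.1
position: [0.6547, 0.0546, 0.1668]
tool_rot: [0.613, 0.79, -0.001, -0.001]
ft_force: [-0.1, 0.8, -0.5]
grip_width: 0.0001
grip_force: 0.0
```

```bash
python3 - <<'E'
from go import *
delta([.6544,.0545,.1],np.radians(104.3-90)); print(robot.get_obs()['grip_width'])
E
```

```text
-> [0.6544 0.0545 0.1   ] [-0.0, -0.1, 66.8, -0.1, -0.0, 0.1] q6 -0.34 t 21.1
6.85303998673155e-05
```

Request:
move_arm(series="0 0 35 0 0 0;0 0 65 0 0 0;0 0 72 0 0 0;0 0 78 0 0 0;0 0 84 0 0 0;0 0 90 0 0 0;0 0 95 0 0 0;0 0 99 0 0 0")

```text
time: 21.77
position: [0.656, 0.0546, 0.0697]
tool_rot: [0.613, 0.79, 0.001, 0.001]
ft_force: [0.0, -0.6, 1.2]
grip_width: 0.0002
grip_force: 0.3
```

Request:
move_arm(series="0 0 3 0 0 0;0 0 5 0 0 0;0 0 5 0 0 0;0 0 5 0 0 0")

```text
time: 22.1
position: [0.6553, 0.0545, 0.0643]
tool_rot: [0.613, 0.79, 0.0, 0.0]
ft_force: [-0.1, 0.0, -0.4]
grip_width: 0.0004
grip_force: 0.1
```

Request:
move_arm(series="0 0 -15 0 0 0;0 0 -45 0 0 0;0 0 -80 0 0 0;0 0 -105 0 0 0;0 0 -105 0 0 0;0 0 -105 0 0 0")

```text
time: 22.6
position: [0.6565, 0.0545, 0.1716]
tool_rot: [0.613, 0.79, 0.001, 0.002]
ft_force: [-0.1, -0.4, -0.2]
grip_width: 0.0005
grip_force: 0.0
```

```bash
python3 - <<'E'
from go import *
s=shot('scene','s10.png'); ask(s,['rye_roll','wheat_roll','third_roll','green_pad','red_pad'])
E
```

```text
tip_of rye_roll [([0.5159, 0.1122, 0.0507], 0.81), ([0.6817, -0.051, 0.0338], 0.59)]
tip_of wheat_roll [([0.4951, 0.1983, 0.0495], 0.58)]
tip_of third_roll [([0.4792, 0.2891, 0.0482], 0.71)]
tip_of green_pad [([0.6546, 0.0485, 0.0697], 0.63), ([0.4602, -0.2232, -0.0037], 0.48)]
tip_of red_pad [([0.6803, -0.0513, 0.0362], 0.75)]
```

View pics/s10.png

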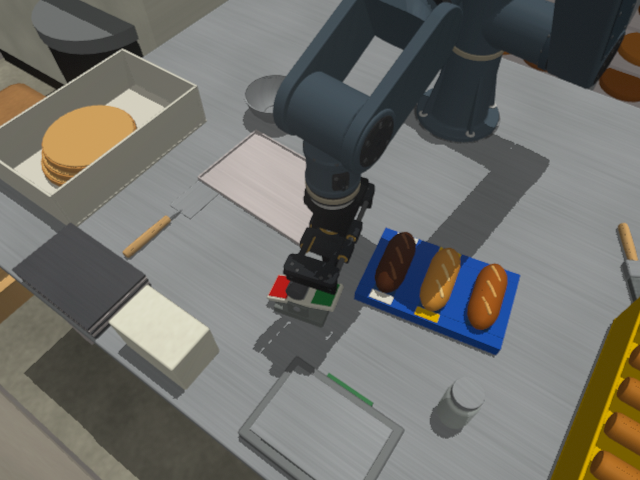

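The arm hides much of the rocker, with green still around (322,297), so I'll compare the rocker's colours numerically against the earlier picture.

```bash
python3 - <<'E'
from meas import *
def gr(img):
    c={'img':img}
    for n,lo,hi in [('g',(45,100,40),(80,255,255)),('r',(0,150,60),(8,255,255)),('r2',(172,150,60),(180,255,255))]:
        b=blob(c,lo,hi,(260,265,350,330))[:1]
        for m,a,ce in b:
            v,u=np.nonzero(m); print(n,a,np.round(ce,1),u.min(),u.max(),v.min(),v.max())
for f in ('s9','s10'): print(f); gr(cv2.imread(f'pics/{f}.png')[:,:,::-1].copy())
c=shot('scene')
for k,z in (('up',.068),('down',.036)): print(k,proj(c,[[.6550,.051,z]]).round(1),'red',proj(c,[[.680,-.048,.104-z]]).round(1))
t=shot('top'); ask(t,['green_pad','red_pad'])
E
```

```text
s9
g 431 [325.  293.3] 311 338 282 305
r 303 [280.2 286.6] 269 291 276 297
s10
g 250 [322.7 297.7] 311 334 289 305
r 294 [280.  286.9] 269 289 276 297
up [[328.9 292.9]] red [[278.6 284.4]]
down [[328.8 301.2]] red [[277.2 275.7]]
tip_of green_pad []
tip_of red_pad [([0.6796, -0.0492, 0.04], 0.59)]
```

Red hasn't moved, so the rocker did not snap over. I'll press again and measure its tilt while pressed.

Request:
move_arm(series="0 0 35 0 0 0;0 0 65 0 0 0;0 0 75 0 0 0;0 0 85 0 0 0;0 0 95 0 0 0;0 0 103 0 0 0;0 0 103 0 0 0;0 0 103 0 0 0")

```text
time: 23.77
position: [0.6555, 0.0545, 0.0665]
tool_rot: [0.613, 0.79, 0.0, 0.0]
ft_force: [-0.3, -0.0, -0.2]
grip_width: 0.0006
grip_force: 0.1
```

```bash
python3 - <<'E'
from meas import *
c=shot('scene','s11.png')
for n,lo,hi in [('g',(45,100,40),(80,255,255)),('r',(0,150,60),(8,255,255))]:
    for m,a,ce in blob(c,lo,hi,(260,260,350,330))[:1]:
        v,u=np.nonzero(m); print(n,a,np.round(ce,1),u.min(),u.max(),v.min(),v.max())
o=robot.get_obs(); print(o['position'],o['ft_force'])
print(proj(c,[o['position']-[0,0,.022]]))
cv2.imwrite('pics/s11c.png',cv2.resize(c['img'][200:340,230:400,::-1],None,fx=4,fy=4))
E
```

```text
g 44 [319.6 293.2] 316 322 289 297
r 378 [280.7 284.8] 268 293 273 296
[0.65588306 0.05447629 0.06696713] [-0.18414321 -1.03106759  1.38012624]
[[330.09729135 300.21602724]]
```

View pics/s11c.png

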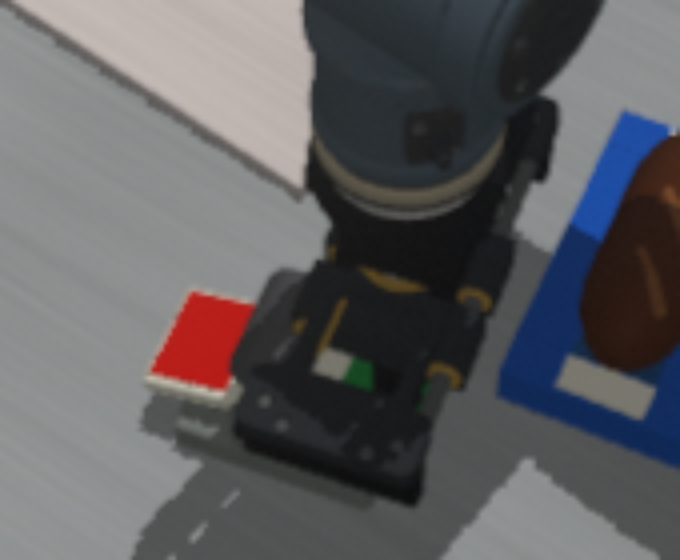

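The crop shows the rocker partly turned, with the red end up about 10 mm, so it isn't level yet. The force is only about 1 N, so I'll push lower and slightly further out.

Request:
move_arm(series="4 0 2 0 0 0;4 0 4 0 0 0;4 0 6 0 0 0;4 0 8 0 0 0;4 0 8 0 0 0;4 0 8 0 0 0")

```text
time: 24.32
position: [0.654, 0.0584, 0.0579]
tool_rot: [0.613, 0.79, -0.0, -0.0]
ft_force: [0.1, 0.4, 0.5]
grip_width: 0.0005
grip_force: 0.0
```

```bash
cat > rk.py <<'E'
from meas import *
def rk():
    c=shot('scene')
    for n,lo,hi in [('g',(45,100,40),(80,255,255)),('r',(0,150,60),(8,255,255))]:
        for m,a,ce in blob(c,lo,hi,(260,255,350,330))[:1]:
            v,u=np.nonzero(m); print(n,a,np.round(ce,1),u.min(),u.max(),v.min(),v.max())
    o=robot.get_obs(); print(o['position'].round(4) if hasattr(o['position'],'round') else o['position'],o['ft_force'],o['time']); return c
E
python3 -c "
from rk import *
rk()"
```

```text
g 67 [321.  296.1] 316 325 291 300
r 453 [281.4 283. ] 267 295 271 295
[0.6541 0.0584 0.058 ] [-0.33829905 -0.45412298 -0.99571898] 24.3667
```

Request:
move_arm(series="0 0 2 0 0 0;0 0 4 0 0 0;0 0 6 0 0 0;0 0 8 0 0 0;0 0 8 0 0 0;0 0 8 0 0 0")

```text
time: 24.87
position: [0.654, 0.0584, 0.0498]
tool_rot: [0.613, 0.79, -0.0, -0.0]
ft_force: [0.2, -0.6, -0.1]
grip_width: 0.0003
grip_force: 0.0
```

```bash
python3 -c "
from rk import *
rk()"
```

```text
g 62 [321.6 298.6] 317 325 294 303
r 471 [282.7 279.3] 269 296 265 293
[0.6541 0.0584 0.05  ] [ 0.68945929 -0.01823116 -0.44370552] 24.9167
```

Request:
move_arm(series="0 0 -15 0 0 0;0 0 -45 0 0 0;0 0 -85 0 0 0;0 0 -120 0 0 0;0 0 -120 0 0 0;0 0 -120 0 0 0")

```text
time: 25.42
position: [0.6562, 0.0583, 0.1734]
tool_rot: [0.613, 0.79, 0.002, 0.003]
ft_force: [-0.2, -0.5, -1.2]
grip_width: 0.0005
grip_force: 0.0
```

```bash
python3 -c "
from rk import *
c=rk(); ask(c,['green_pad','red_pad'])
rk()"
```

```text
g 429 [326.9 302.5] 314 340 290 316
r 398 [281.2 280.2] 269 293 265 293
[0.6544 0.0584 0.1711] [ 0.20975044 -0.08596781 -0.01952024] 25.4667
tip_of green_pad [([0.6522, 0.0535, 0.0348], 0.96)]
tip_of red_pad [([0.6813, -0.0462, 0.0678], 0.65), ([0.6928, 0.3319, 0.0023], 0.56)]
g 422 [326.8 302.7] 314 340 291 316
r 408 [281.3 280. ] 269 293 265 293
[0.6528 0.0585 0.1683] [-0.74019789  0.3129961  -0.52485043] 25.6167
```

It has snapped: green at 35 mm, red at 68 mm, and it stays there with the arm clear. Last check on the rolls, then hand in.

```bash
python3 - <<'E'
from meas import *
for n in ('top','scene'):
    c=shot(n); ask(c,['rye_roll','wheat_roll','third_roll','spatula','shaker'])
    if n=='top':
        for k,lo,hi,b in [('wheat',(8,90,100),(22,255,255),(190,240,242,325)),('rye',(0,60,0),(20,255,110),(235,235,290,315))]:
            for m,a,ce in blob(c,lo,hi,b)[:1]: print(k,a,[np.round(x,4) for x in axis(c,m,.048)])
E
```

```text
tip_of rye_roll []
tip_of wheat_roll [([0.4942, 0.1974, 0.0487], 0.62)]
tip_of third_roll [([0.4821, 0.2855, 0.0506], 0.79)]
tip_of spatula [([0.6699, -0.3582, -0.0021], 0.55)]
tip_of shaker [([0.6908, 0.3361, -0.0002], 0.56)]
wheat 217 [array([0.5206, 0.2226]), np.float64(0.0743), array([0.0867, 0.0166])]
tip_of rye_roll [([0.5153, 0.1094, 0.0502], 0.98)]
tip_of wheat_roll [([0.4962, 0.1977, 0.0486], 0.61)]
tip_of third_roll [([0.482, 0.2867, 0.0461], 0.97)]
tip_of spatula [([0.6715, -0.3574, -0.0011], 0.62), ([0.6504, 0.0555, 0.0369], 0.47)]
tip_of shaker [([0.6923, 0.3371, -0.0005], 0.74)]
```

Both rolls read at their places (z about 0.049), and the other items haven't moved.

```bash
python3 -c "
from rig import robot
print(robot.hand_in())"
```

```text
the job is handed in; nothing more can be done
None
```

I handed the job in at about 26 s: the wheat roll lies in the yellow-tab dimple and the rye in the white-tab one, the rocker has snapped over green end down on a second, deeper press, the other items read where they were, and the arm is clear of everything.

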